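# Find the press barrel that fits the plunger post

## Task

Of the two look-alike steel biscuit-press barrels, only one fits the red press: try them on its plunger post, gently and without forcing. Leave the one that fits fully home on the post, its rim flat on the flange, and stand the other upright on the floor of the grey return tray. Leave all the other kitchen things where they are, the copper cutter in the tray included, and do not lay or knock a barrel over.

Things in the scene. Friction and masses are not known exactly. Their poses are not given: they have to be found in the camera images.
- barrel_a: A steel press barrel, open end down, 140 mm tall. Body 56 mm across, 100 mm tall; on top a square black grip 34 x 34 x 40 mm (100 to 140 mm up), faces square to x and y. Mouth 27 mm across in the underside; inside not visible: it either slides 60 mm down the post onto the flange or is obstructed and stops about 35 mm short. About 0.4 kg. Origin: underside centre.
- barrel_b: The other barrel: same looks, size and origin as barrel_a. Which of the two fits varies from run to run.
- press: Fixed biscuit press: red base 140 x 140 x 12 mm, round steel flange 72 mm across (top 20 mm above the table) and in its middle an upright aluminium plunger post, 24 mm across, 60 mm above the flange (tip at 80 mm, 3 mm chamfer). Red gear housing, 42 mm high, along its +x edge, 47 to 69 mm from the post's axis. Origin: underside, on the post's axis.
- press_seat (a point): Centre of the flange's top face, on the axis of the post, 20 mm above the table and 60 mm below the post's tip. A barrel that is home has its origin here.
- tray: Fixed grey return tray, 180 (its x) x 200 (its y) x 22 mm, wall and floor 4 mm thick. Origin: centre of its underside, on the table. The copper cutter lies in its +x half; the -x half is free.
- cutter: Bystander: copper ring biscuit cutter, 54 mm across, 30 mm tall, standing in the tray's +x half. Origin: centre of its underside.
- fork: Bystander: steel fork, about 170 mm long and 5 mm thick, lying flat. Origin: underside, near the middle.
- mug: Bystander: blue mug, 80 mm across, 90 mm tall. Origin: centre of its underside.
- jar: Bystander: glass jar with red cap, 70 mm across, 110 mm tall. Origin: centre of its underside.
- knife: Bystander: kitchen knife with black handle, 290 mm long, lying flat. Origin: underside, near the middle.
Mind the look-alikes: they are no part of the job. Leave any pink or purple look-alike of the barrel_b alone. What is shaped like the barrel_a but pink or yellow is not meant.

How it is judged:
By the outcome, as a careful person would: the job done as asked, in the order asked, and still so for the second after the job is handed in, with the robot touching nothing.
It also fails if it takes over 67 s, if anything falls off the work surface, if the arm or the gripper's body presses on something with over 40 N, if the wrist force passes 120 N, or if a joint passes its speed limit or range.

## Robot

A 7-joint arm with a two-finger parallel gripper is mounted at the origin on the work surface. World frame = base frame: x ahead of the robot, y to its left, z up, the work surface at z = 0. Lengths are in mm, angles in degrees, forces in N, time in s.
With the tool pointing down it reaches from about 350 to 900 mm from the base axis. Payload 7.2 kg.
Tool frame: the origin (TCP) lies at the very end of the fingers, on their centre line; the grasp point (between the pads) lies 19 mm behind it; y points along the fingers, z is the direction in which the jaws open and shut, and the axes are right-handed (so a half turn about y gives the same grasp; the last joint's range is limited). The gripper opens to 88 mm and grips with 3 to 60 N. Pads are 20 mm wide; open, the fingers measure 115 mm over their backs; the gripper's body (75 mm by 178 mm) begins 61 mm behind the grasp point.
Start: joints at [-73.579, 23.554, -0.728, 91.456, 0.321, 64.991, -4.71], TCP at [217.136, 586.072, 222.653] pointing down, gripper open.
Joint ranges: [-169.25, 169.25], [-16.82, 113.86], [-84.01, 82.57], [7.8, 145.47], [-59.2, 239.2], [7.22, 106.19], [-163.78, 163.78]. Speed limits (degrees/s): [136.94, 136.94, 172.46, 172.46, 180, 180, 180].

## Interface

Orientations are given as a 3x3 rotation matrix whose columns are the frame's x, y, z axes.
In Python, from station import r gives the robot as it stands. The module is installed in compiled form; this text tells all that it offers.
- The arm moves only by the tool jog_arm, never from a script. Its argument "steps" is a list of rows, each an object with "xyz": the shift along the tool's x, y, z in mm, a list of three; "yaw": the turn about the tool's y in degrees. In form: [{"xyz": [dx, dy, dz], "yaw": yaw}, ...]. A call has 1 to 12 rows; each row shifts and turns the commanded pose from where the row before left it, along the tool's axes as they then stand; what a row does not reach is not made up. A row lasts 1/8 s, in which the tool goes at most 62.5 mm and 10.7 degrees, less where a joint would pass 70% of its speed; a pose out of reach is approached as far as the arm can. A call with a gripper value outside its range is refused whole. "grip" is the opening in per cent of the stroke, from 0 (shut) to 100 (fully open), set as the call begins (left out, the last holds). The fingers move at their own pace and stop on an object; "grip_force" is the grip in N (left out, the last holds). Time passes only in rows, so rows that do not move let the fingers close. It gives the time, the measured TCP pose, the force and the opening at its end, in the units of the state.
- r.get_obs(): the state, without advancing time (a new reading comes with each control period).
- r.snapshot(name): name is "scene" or "top"; returns (picture, depth): 384x512x3 uint8, red, green, blue; 384x512 float32, mm along the optical axis (not along the pixel's ray), 0 where there is no reading.
- r.camera_model(name): a dict with "intrinsics" (3x3 intrinsics, pixels), "k1" (the pictures are not rectified: a ray, as slopes to the right and down, at radius r is drawn at 1 + k1 r^2 times it, then the intrinsics apply), "world_to_cam" (4x4, takes a point from world to camera coordinates). Camera axes: x right, y down, z forward; pixel columns grow to the right and rows downward; lengths in mm; the calibration is good to about 2 mm. A picture is of the moment at which its call begins. camera_model takes no time and is no camera call.
- r.job_done(): hands the job in, once; it reports no verdict.
The state is a dict: "time_s": time; "q": joint angles; "qvel": joint speeds; "effort": joint torques, N m; "ee_pos": TCP position; "tcp_rot": TCP orientation; "contact_force": force on the tool from outside, world axes, zero at the start; "wrist_torque": the same for the moment, N m; "gripper_width": opening from 0.0 (shut) to 1.0 (fully open).
Only numpy, scipy, OpenCV 4.12 (cv2) and the standard library are available. Lean on these libraries where they do the work, as an engineer would, in place of code of your own. Each camera call takes 0.05 s, during which the arm holds its last target.

## Working session

There is one attempt and no reset: what is moved stays moved. The work goes in short steps, Python scripts to look and compute and a tool call to move; the robot and the scene stay as the last step left them, time stands still between calls to the robot, and variables do not carry over. Pictures are saved under pics/ and viewed, and the job is handed in when it is done.

Besides the shell and the picture viewer there is one more tool, called after "Call:" as name([rows], argument=value, ...), one row to a line, values as JSON. jog_arm: Moves the arm, as the interface text tells. Its arguments: {"type":"object","properties":{"steps":{"type":"array"},"grip":{"type":"number"},"grip_force":{"type":"number"}},"required":["steps"]}

```bash
mkdir -p pics; python3 - <<'E'
from station import r
import cv2,numpy as np
for n in("scene","top"):
    p,d=r.snapshot(n); cv2.imwrite(f"pics/{n}0.png",p[:,:,::-1]); np.save(f"{n}0.npy",d)
    m=r.camera_model(n); print(n,m)
o=r.get_obs(); print(o["time_s"],o["ee_pos"],np.round(o["tcp_rot"],3),o["gripper_width"],o["contact_force"])
E
```

```text
scene {'intrinsics': array([[387.73359125,   0.        , 256.04436566],
       [  0.        , 387.73359125, 190.59185548],
       [  0.        ,   0.        ,   1.        ]]), 'k1': -0.036154545441193175, 'world_to_cam': array([[ 5.66359821e-01,  8.24158037e-01,  2.89077921e-04,
        -3.33558682e+02],
       [ 5.34326519e-01, -3.66921062e-01, -7.61488086e-01,
        -2.58295156e+02],
       [-6.27480457e-01,  4.31430718e-01, -6.48178842e-01,
         1.38951986e+03],
       [ 0.00000000e+00,  0.00000000e+00,  0.00000000e+00,
         1.00000000e+00]])}
top {'intrinsics': array([[451.22230295,   0.        , 261.48494224],
       [  0.        , 451.22230295, 196.30972115],
       [  0.        ,   0.        ,   1.        ]]), 'k1': -0.06594286489404287, 'world_to_cam': array([[ 1.96936066e-02, -9.99791848e-01,  5.33124473e-03,
         3.38143801e+01],
       [-9.98510769e-01, -1.99391527e-02, -5.07806489e-02,
         5.48054669e+02],
       [ 5.08763793e-02, -4.32325115e-03, -9.98695601e-01,
         1.52023900e+03],
       [ 0.00000000e+00,  0.00000000e+00,  0.00000000e+00,
         1.00000000e+00]])}
0.1 [216.95968403 585.66475633 221.90425156] [[ 0.938 -0.     0.347]
 [-0.347 -0.001  0.938]
 [ 0.    -1.    -0.001]] 1.0019829862246885 [-0.46775956  0.03363575  0.78773905]
```

View pics/scene0.png

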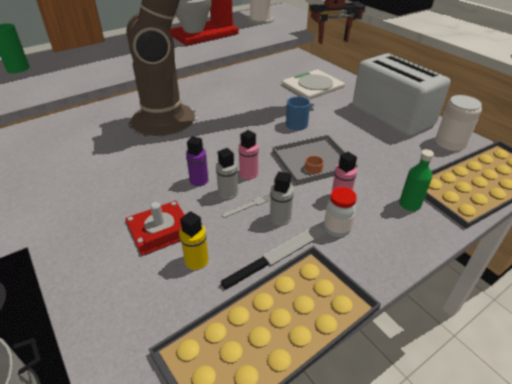

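View pics/top0.png

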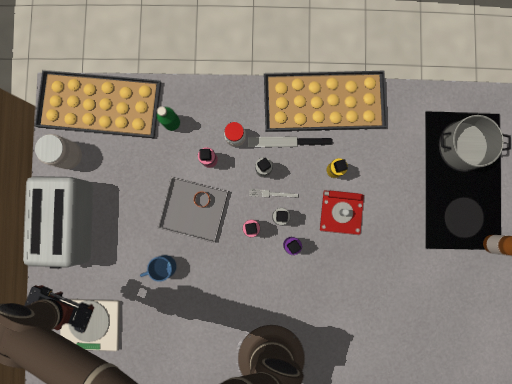

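Candidates in the top picture are as follows:
- Grey/steel barrels: (264,166) and (281,216).
- Look-alikes: pink (206,157), pink (251,228), purple (292,245) and yellow (339,168).

By the description I choose the two grey ones. I'll check them in a close crop.

```bash
cat > h.py <<'E'
import numpy as np,cv2
from station import r
def cloud(n,d):
    m=r.camera_model(n);K=m["intrinsics"];T=m["world_to_cam"]
    h,w=d.shape
    u,v=np.meshgrid(np.arange(w),np.arange(h))
    p=cv2.undistortPoints(np.stack([u,v],-1).reshape(-1,1,2).astype(np.float64),K,np.array([m["k1"],0,0,0.]))
    p=p.reshape(h,w,2)
    c=np.concatenate([p*d[...,None],d[...,None]],-1)
    return (c-T[:3,3])@T[:3,:3]
def proj(n,P):
    m=r.camera_model(n);T=m["world_to_cam"]
    return cv2.projectPoints(np.atleast_2d(P).astype(float),cv2.Rodrigues(T[:3,:3])[0],T[:3,3],m["intrinsics"],np.array([m["k1"],0,0,0.]))[0].reshape(-1,2)
E
python3 - <<'E'
from h import *
d=np.load("top0.npy");X=cloud("top",d)
im=cv2.imread("pics/top0.png")
print("table z",np.median(X[250:300,200:240,2]),(d==0).mean())
def reg(name,u,v,s,zlo,zhi):
    c=X[v-s:v+s,u-s:u+s].reshape(-1,3);c=c[(c[:,2]>zlo)&(c[:,2]<zhi)]
    if len(c)<4: print(name,len(c));return
    (cx,cy),(w,h),a=cv2.minAreaRect(c[:,:2].astype(np.float32))
    print(name,len(c),"med",c.mean(0).round(1),"rect",round(cx,1),round(cy,1),round(w,1),round(h,1),round(a,1))
for n,u,v in(("g1",264,166),("g2",281,216),("pink1",206,157),("pink2",251,228),("pur",292,245),("yel",339,168)):
    reg(n+" grip",u,v,17,132,148); reg(n+" sh",u,v,17,92,108)
reg("post",343,212,16,70,90);reg("flange",343,212,20,15,25)
reg("jar",235,132,16,100,120);reg("mug",161,267,18,80,100);reg("base",342,212,28,8,30);reg("housing",342,212,32,36,50)
reg("tray",195,210,42,15,30);reg("cutter",203,200,14,26,36)
def crop(f,x0,y0,x1,y1,s,o): 
    i=cv2.imread(f)[y0:y1,x0:x1];cv2.imwrite(o,cv2.resize(i,None,fx=s,fy=s,interpolation=cv2.INTER_CUBIC))
crop("pics/top0.png",150,110,380,280,3.4,"pics/c1.png")
crop("pics/scene0.png",110,110,370,290,3,"pics/c2.png")
E
```

```text
table z -0.445298878016847 0.0042877197265625
g1 grip 112 med [641.5  39.6 139. ] rect 641.9 39.6 33.3 33.3 33.9
g1 sh 106 med [637.5  40.8  99.5] rect 642.0 40.6 54.2 53.0 32.5
g2 grip 119 med [480.7 -19.7 139. ] rect 480.8 -20.0 31.3 31.5 1.1
g2 sh 110 med [480.3 -17.4  99.4] rect 481.0 -18.8 51.4 51.5 1.6
pink1 grip 114 med [670.8 227.5 138.9] rect 670.8 227.5 32.2 34.6 3.1
pink1 sh 103 med [667.  222.2  99.5] rect 671.1 226.4 53.9 52.7 46.2
pink2 grip 118 med [440.4  76.8 139.4] rect 440.3 76.6 33.7 33.5 11.9
pink2 sh 120 med [441.5  76.2  99.8] rect 440.7 76.6 51.2 51.3 1.1
pur grip 114 med [385.7 -58.6 139.2] rect 385.5 -58.8 33.6 32.9 34.6
pur sh 109 med [387.6 -56.2  99. ] rect 385.7 -58.9 51.6 51.8 1.5
yel grip 113 med [ 644.1 -203.3  139. ] rect 644.4 -203.4 34.1 34.0 16.9
yel sh 100 med [ 641.3 -196.9   99. ] rect 644.5 -202.5 55.1 52.0 53.0
post 43 med [ 498.2 -230.3   78.3] rect 498.5 -230.6 21.6 21.8 49.9
flange 382 med [ 494.7 -225.5   18.6] rect 495.2 -228.3 132.8 128.0 87.3
jar 283 med [750.7 138.5 108.7] rect 750.4 138.7 59.8 57.9 46.1
mug 119 med [304.4 373.7  87.8] rect 303.2 371.8 77.1 78.7 64.4
base 1214 med [ 489.4 -227.9   14.1] rect 504.8 -235.5 174.7 175.2 8.4
housing 198 med [ 554.7 -233.2   41.6] rect 552.8 -236.7 90.8 94.8 35.1
tray 309 med [501.1 277.7  21.6] rect 498.5 277.6 202.0 180.4 77.0
cutter 32 med [537.7 247.7  31.3] rect 547.6 241.2 51.0 83.3 60.7
```

View pics/c1.png

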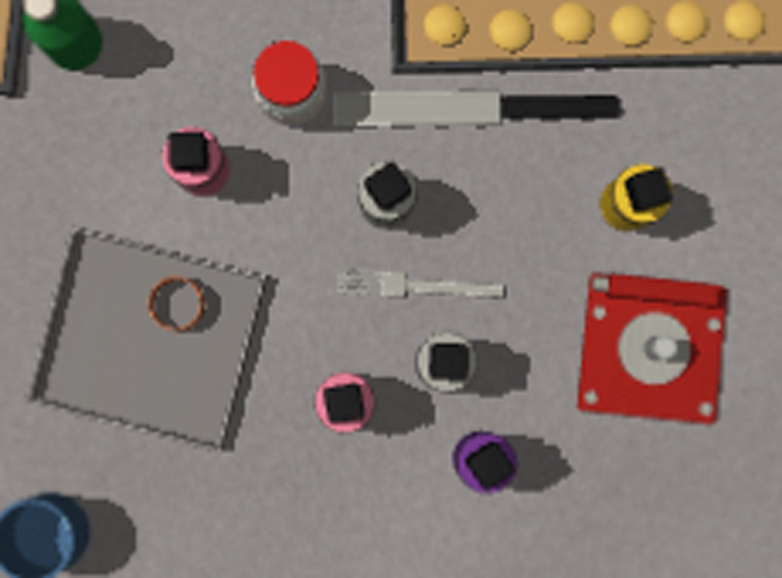

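View pics/c2.png

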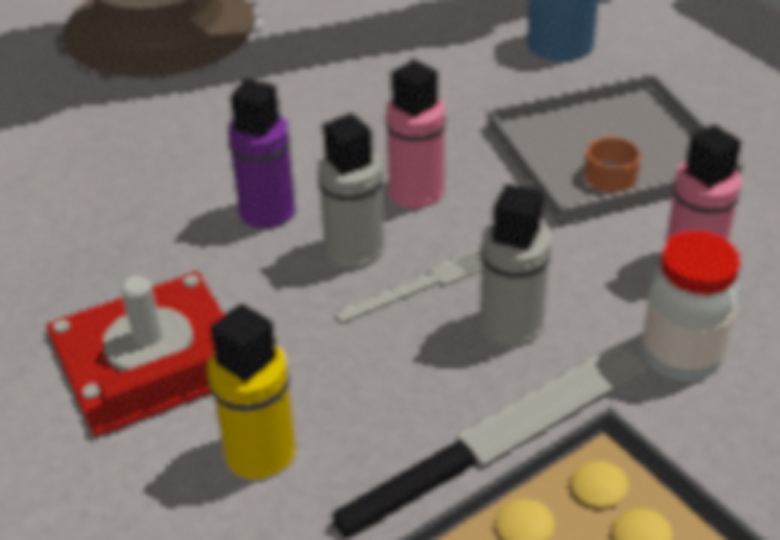

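The crops confirm the choice. The two light-grey steel barrels are at top (264,166) and (281,216). The pink, yellow and purple ones are look-alikes. Next I'll refine yaw and position.

```bash
python3 - <<'E'
from h import *
d=np.load("top0.npy");X=cloud("top",d)
def yaw(u,v,s=17):
    c=X[v-s:v+s,u-s:u+s].reshape(-1,3);c=c[(c[:,2]>132)&(c[:,2]<148)][:,:2]
    m=c.mean(0);z=((c-m)@[1,1j])
    A=np.angle(np.sum(z**4))/4*180/np.pi+45
    # iou fit
    best=None
    allp=X[v-s:v+s,u-s:u+s].reshape(-1,3);lab=(allp[:,2]>132)
    from itertools import product
    res=[]
    for a in range(0,90,2):
        t=np.deg2rad(a);R=np.array([[np.cos(t),np.sin(t)],[-np.sin(t),np.cos(t)]])
        for dx,dy in product(np.arange(-3,3.1,1),repeat=2):
            q=np.abs((c-m-[dx,dy])@R.T); res.append(((q.max(1)>17).sum()+0.0*a,np.clip(q.max(1)-16.5,0,None).sum(),a,dx,dy))
    res.sort(key=lambda x:x[1]); 
    print(u,v,m.round(1),"moment yaw",A%90,res[:4])
yaw(264,166);yaw(281,216)
# tray
M=(X[...,2]>15)&(X[...,2]<30);M2=np.zeros_like(M);M2[170:250,150:240]=1
c=X[M&M2][:,:2].astype(np.float32);print(cv2.minAreaRect(c))
# cutter by colour
im=cv2.imread("pics/top0.png").astype(int);k=(im[...,2]-im[...,0]>40)&M2
c=X[k];print("cutter",cv2.minEnclosingCircle(c[:,:2].astype(np.float32)),c.mean(0))
# flange
k=(X[...,2]>16)&(X[...,2]<26)&(im.max(-1)-im.min(-1)<35);M3=np.zeros_like(M);M3[192:234,322:364]=1
c=X[k&M3];c=c[np.hypot(*(c[:,:2]-[498.5,-230.5]).T)<42];print("flange",cv2.minEnclosingCircle(c[:,:2].astype(np.float32)))
E
```

```text
264 166 [641.5  39.6] moment yaw 33.128993895258965 [(np.float64(0.0), np.float64(1.1138468116407374), 34, np.float64(0.0), np.float64(0.0)), (np.float64(1.0), np.float64(1.1930921560946786), 32, np.float64(0.0), np.float64(0.0)), (np.float64(2.0), np.float64(1.8158821180350984), 36, np.float64(0.0), np.float64(0.0)), (np.float64(2.0), np.float64(2.3390782220312047), 30, np.float64(0.0), np.float64(0.0))]
281 216 [480.7 -19.7] moment yaw 1.032831306315579 [(np.float64(0.0), np.float64(0.0), 0, np.float64(0.0), np.float64(0.0)), (np.float64(0.0), np.float64(0.0), 2, np.float64(0.0), np.float64(0.0)), (np.float64(0.0), np.float64(0.047945252900493784), 4, np.float64(0.0), np.float64(0.0)), (np.float64(0.0), np.float64(0.05638360892551475), 2, np.float64(0.0), np.float64(-1.0))]
((498.531494140625, 277.6254577636719), (202.00022888183594, 180.41390991210938), 76.97880554199219)
cutter ((534.0862426757812, 249.68055725097656), 29.304441452026367) [534.37705787 249.56115639  25.56589514]
flange ((498.17340087890625, -230.32638549804688), 35.741432189941406)
```

Call:
jog_arm([
  {"xyz": [0, 0, 0], "yaw": 0},
], grip=70, grip_force=25)

```text
time_s: 0.22
ee_pos: [217.1, 585.8, 222.2]
tcp_rot: [[0.938, -0.0, 0.347], [-0.347, -0.001, 0.938], [0.0, -1.0, -0.001]]
contact_force: [0.1, -0.6, 0.4]
gripper_width: 0.924
```

Call:
jog_arm([
  {"xyz": [42, 0, -43], "yaw": 0},
  {"xyz": [42, 0, -43], "yaw": 0},
  {"xyz": [42, 0, -43], "yaw": 0},
  {"xyz": [42, 0, -43], "yaw": 0},
  {"xyz": [42, 0, -43], "yaw": 0},
  {"xyz": [42, 0, -43], "yaw": 0},
  {"xyz": [42, 0, -43], "yaw": 0},
  {"xyz": [42, 0, -43], "yaw": 0},
  {"xyz": [42, 0, -43], "yaw": 0},
  {"xyz": [40, 0, -43], "yaw": 0},
  {"xyz": [40, 0, -43], "yaw": -10.5},
  {"xyz": [0, 0, 0], "yaw": -10.5},
])

```text
time_s: 1.72
ee_pos: [479.9, -11.5, 222.8]
tcp_rot: [[1.0, 0.001, 0.019], [-0.019, -0.001, 1.0], [0.001, -1.0, -0.001]]
contact_force: [-0.1, 1.4, -0.1]
gripper_width: 0.697
```

Call:
jog_arm([
  {"xyz": [0, 0, 0], "yaw": 0},
])

```text
time_s: 1.85
ee_pos: [479.0, -7.9, 222.5]
tcp_rot: [[1.0, -0.0, 0.02], [-0.02, 0.0, 1.0], [-0.0, -1.0, 0.0]]
contact_force: [-0.3, -0.3, 0.1]
gripper_width: 0.698
```

Call:
jog_arm([
  {"xyz": [2, 0, -12], "yaw": -2},
  {"xyz": [0, 0, 0], "yaw": 0},
])

```text
time_s: 2.1
ee_pos: [480.8, -19.4, 222.7]
tcp_rot: [[1.0, -0.0, -0.013], [0.013, 0.0, 1.0], [-0.0, -1.0, 0.0]]
contact_force: [0.1, 0.7, 0.6]
gripper_width: 0.701
```

```bash
python3 - <<'E'
from h import *
p,d=r.snapshot("top");cv2.imwrite("pics/t1.png",cv2.resize(p[150:280,200:380,::-1],None,fx=4,fy=4))
p,d=r.snapshot("scene");cv2.imwrite("pics/s1.png",cv2.resize(p[90:290,130:330,::-1],None,fx=3,fy=3))
o=r.get_obs();print(o["ee_pos"],o["tcp_rot"].round(3))
print(proj("scene",[o["ee_pos"]]),proj("top",[o["ee_pos"]]))
E
```

```text
[480.71596442 -18.68672215 222.62909303] [[ 1.    -0.    -0.015]
 [ 0.015  0.001  1.   ]
 [-0.    -1.     0.001]]
[[224.32444801 122.66748699]] [[283.02652333 215.79467776]]
```

View pics/s1.png

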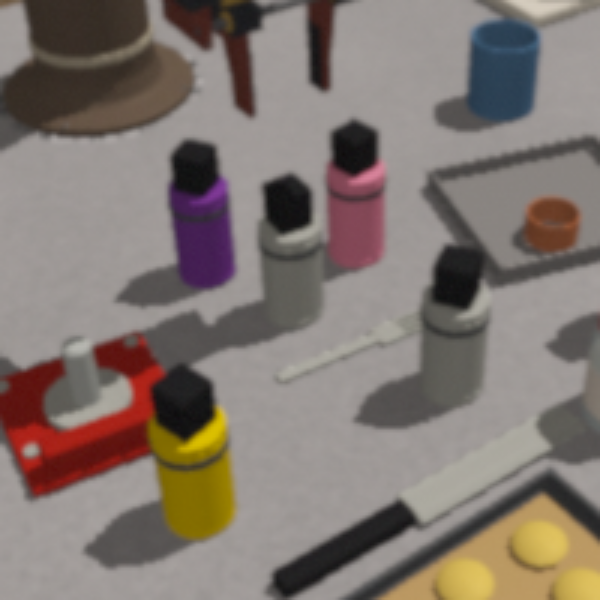

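The fingers straddle the grey barrel's grip: tips at about (245,108) and (320,88) in the crop, grip at (288,205). The midpoint agrees with the projected TCP at (283,98). Descend and grip.

Call:
jog_arm([
  {"xyz": [0, 45, -1], "yaw": 0},
  {"xyz": [0, 45, 0], "yaw": 0},
  {"xyz": [0, 20, 0], "yaw": 0},
  {"xyz": [0, 4, 0], "yaw": 0},
  {"xyz": [0, 0, 0], "yaw": 0},
])

```text
time_s: 2.82
ee_pos: [481.2, -20.1, 109.1]
tcp_rot: [[1.0, 0.0, -0.017], [0.017, 0.0, 1.0], [0.0, -1.0, 0.0]]
contact_force: [-0.3, -0.3, 0.0]
gripper_width: 0.7
```

Call:
jog_arm([
  {"xyz": [0, 0, 0], "yaw": 0},
  {"xyz": [0, 0, 0], "yaw": 0},
  {"xyz": [0, 0, 0], "yaw": 0},
  {"xyz": [0, 0, 0], "yaw": 0},
  {"xyz": [0, 0, 0], "yaw": 0},
], grip=25, grip_force=25)

```text
time_s: 3.45
ee_pos: [481.3, -20.5, 109.1]
tcp_rot: [[1.0, 0.001, -0.017], [0.017, 0.0, 1.0], [0.001, -1.0, 0.0]]
contact_force: [-0.5, -0.5, 4.3]
gripper_width: 0.387
```

Call:
jog_arm([
  {"xyz": [0, -20, 0], "yaw": 0},
  {"xyz": [0, -40, 0], "yaw": 0},
  {"xyz": [0, -40, 0], "yaw": 0},
  {"xyz": [0, -10, 0], "yaw": 0},
  {"xyz": [0, 0, -25], "yaw": 0},
  {"xyz": [4, 0, -45], "yaw": 0},
  {"xyz": [4, 0, -45], "yaw": 0},
  {"xyz": [4, 0, -45], "yaw": 0},
  {"xyz": [2, 0, -30], "yaw": 0},
  {"xyz": [0, 0, -15], "yaw": 0},
  {"xyz": [0, 0, 0], "yaw": 0},
  {"xyz": [0, 0, 0], "yaw": 0},
])

```text
time_s: 4.95
ee_pos: [498.4, -223.6, 218.1]
tcp_rot: [[1.0, -0.001, -0.019], [0.019, 0.001, 1.0], [-0.001, -1.0, 0.001]]
contact_force: [-0.3, -0.3, -3.4]
gripper_width: 0.387
```

```bash
python3 - <<'E'
from h import *
p,d=r.snapshot("scene");np.save("s2.npy",d);cv2.imwrite("pics/s2full.png",p[:,:,::-1]);cv2.imwrite("pics/s2.png",cv2.resize(p[90:290,90:290,::-1],None,fx=3,fy=3))
o=r.get_obs();print(o["time_s"],o["ee_pos"],o["tcp_rot"].round(3),o["contact_force"],o["wrist_torque"],o["gripper_width"])
E
```

```text
5.0 [ 498.5232909  -223.5413353   218.27417861] [[ 1.    -0.001 -0.019]
 [ 0.019  0.001  1.   ]
 [-0.001 -1.     0.001]] [-0.48050938  0.09620652 -3.98511366] [0.06246871 0.01793061 0.00994475] 0.3888368344199866
```

View pics/s2.png

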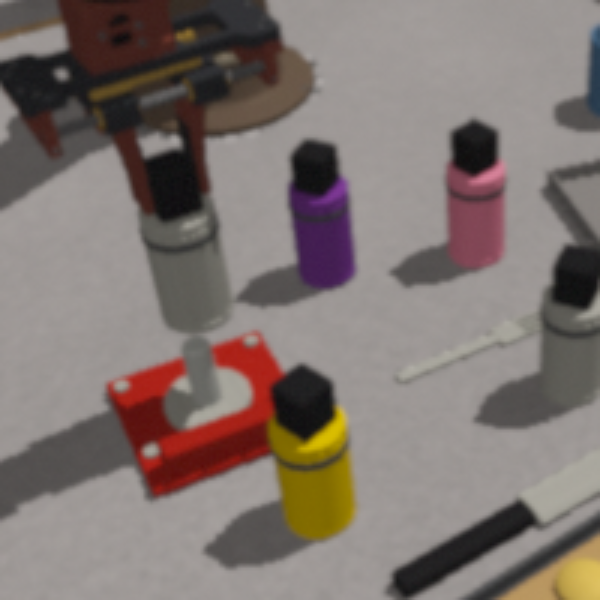

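Call:
jog_arm([
  {"xyz": [0, 8, -7], "yaw": 0},
  {"xyz": [0, 0, 0], "yaw": 0},
  {"xyz": [0, 0, 0], "yaw": 0},
])

```text
time_s: 5.38
ee_pos: [498.5, -232.1, 210.5]
tcp_rot: [[1.0, -0.0, -0.017], [0.017, 0.0, 1.0], [-0.0, -1.0, 0.0]]
contact_force: [0.3, -0.7, -3.5]
gripper_width: 0.389
```

```bash
cat >> h.py <<'E'
from scipy.optimize import least_squares
def cyl(X,c0,zlo,zhi,R,tol=6):
    P=X.reshape(-1,3);P=P[(P[:,2]>zlo)&(P[:,2]<zhi)]
    c=np.array(c0,float)
    for _ in range(4):
        rr=np.hypot(*(P[:,:2]-c).T);S=P[abs(rr-R)<tol]
        c=least_squares(lambda p:np.hypot(*(S[:,:2]-p).T)-R,c,loss="soft_l1").x
    e=np.hypot(*(S[:,:2]-c).T)-R
    return c.round(2),len(S),e.std().round(2)
E
python3 - <<'E'
from h import *
p,d=r.snapshot("scene");X=cloud("scene",d);np.save("s3.npy",d)
o=r.get_obs();e=o["ee_pos"];print(o["time_s"],e,o["contact_force"],o["wrist_torque"])
b=e[2]-109
for lo,hi in((10,45),(45,75),(75,95),(10,90)):print("barrel",cyl(X,e[:2],b+lo,b+hi,28))
X0=cloud("scene",np.load("scene0.npy"))
for lo,hi in((26,50),(45,75),(26,75)):print("post",cyl(X0,[498,-230],lo,hi,12,5),cyl(X,[498,-230],lo,hi,12,5))
print("g1",cyl(X0,[641.5,39.6],10,90,28)); print("g2",cyl(X0,[481,-19.7],10,90,28))
E
```

```text
5.425 [ 498.54486912 -232.15304786  210.63974799] [ 0.18001189 -0.13436359 -2.38088789] [ 0.00925484  0.01857628 -0.04443322]
barrel (array([ 498.11, -232.24]), 291, np.float64(1.06))
barrel (array([ 498.06, -232.04]), 276, np.float64(0.94))
barrel (array([ 498.38, -232.16]), 196, np.float64(1.08))
barrel (array([ 498.18, -232.16]), 713, np.float64(1.02))
post (array([ 498.84, -231.84]), 72, np.float64(1.2)) (array([ 498.62, -231.8 ]), 74, np.float64(1.02))
post (array([ 498.56, -231.57]), 91, np.float64(1.03)) (array([ 498.62, -232.06]), 93, np.float64(1.04))
post (array([ 498.62, -231.68]), 147, np.float64(1.08)) (array([ 498.6 , -231.96]), 152, np.float64(1.03))
g1 (array([642.63,  39.5 ]), 512, np.float64(1.05))
g2 (array([480.89, -20.4 ]), 481, np.float64(1.17))
```

The barrel axis and post axis agree to about 0.5 mm in the scene camera. Now lower gently.

Call:
jog_arm([
  {"xyz": [0.4, 8, 0.6], "yaw": 0},
  {"xyz": [0, 6, 0], "yaw": 0},
  {"xyz": [0, 4, 0], "yaw": 0},
  {"xyz": [0, 3, 0], "yaw": 0},
  {"xyz": [0, 3, 0], "yaw": 0},
  {"xyz": [0, 0, 0], "yaw": 0},
])

```text
time_s: 6.18
ee_pos: [498.8, -231.6, 186.4]
tcp_rot: [[1.0, -0.0, -0.017], [0.017, 0.0, 1.0], [-0.0, -1.0, 0.0]]
contact_force: [0.1, -0.1, -3.6]
gripper_width: 0.388
```

Call:
jog_arm([
  {"xyz": [0, 4, 0], "yaw": 0},
  {"xyz": [0, 4, 0], "yaw": 0},
  {"xyz": [0, 4, 0], "yaw": 0},
  {"xyz": [0, 3, 0], "yaw": 0},
  {"xyz": [0, 0, 0], "yaw": 0},
])

```text
time_s: 6.8
ee_pos: [498.7, -231.6, 171.3]
tcp_rot: [[1.0, -0.001, -0.017], [0.017, 0.0, 1.0], [-0.001, -1.0, 0.0]]
contact_force: [0.3, 0.1, -2.4]
gripper_width: 0.387
```

Call:
jog_arm([
  {"xyz": [0, 3, 0], "yaw": 0},
  {"xyz": [0, 2, 0], "yaw": 0},
  {"xyz": [0, 2, 0], "yaw": 0},
  {"xyz": [0, 1, 0], "yaw": 0},
])

```text
time_s: 7.3
ee_pos: [498.9, -231.6, 163.5]
tcp_rot: [[1.0, -0.0, -0.017], [0.017, 0.0, 1.0], [-0.0, -1.0, 0.0]]
contact_force: [-0.1, -0.6, -3.5]
gripper_width: 0.385
```

Call:
jog_arm([
  {"xyz": [0, 1.5, 0], "yaw": 0},
  {"xyz": [0, 1.5, 0], "yaw": 0},
  {"xyz": [0, 1, 0], "yaw": 0},
  {"xyz": [0, 0, 0], "yaw": 0},
])

```text
time_s: 7.8
ee_pos: [500.9, -232.0, 162.7]
tcp_rot: [[1.0, 0.005, -0.017], [0.017, 0.0, 1.0], [0.005, -1.0, 0.0]]
contact_force: [-2.4, 2.6, 20.3]
gripper_width: 0.385
```

It stopped 34 mm above the flange with 20 N building up, so this barrel is the obstructed one. Back off and lift high enough to clear the pink look-alike.

Call:
jog_arm([
  {"xyz": [0, -4, 0], "yaw": 0},
  {"xyz": [0, -5, 0], "yaw": 0},
  {"xyz": [0, -8, 0], "yaw": 0},
  {"xyz": [0, -14, 0], "yaw": 0},
  {"xyz": [0, -30, 0], "yaw": 0},
  {"xyz": [0, -40, 0], "yaw": 0},
  {"xyz": [0, -15, 0], "yaw": 0},
  {"xyz": [0, 0, 0], "yaw": 0},
])

```text
time_s: 8.8
ee_pos: [498.8, -231.7, 276.1]
tcp_rot: [[1.0, 0.001, -0.017], [0.017, 0.0, 1.0], [0.001, -1.0, 0.0]]
contact_force: [-0.6, 0.6, -3.9]
gripper_width: 0.386
```

```bash
python3 - <<'E'
from h import *
p,d=r.snapshot("scene");X=cloud("scene",d);cv2.imwrite("pics/s4.png",p[:,:,::-1])
o=r.get_obs();e=o["ee_pos"];print(o["time_s"],e,o["tcp_rot"].round(3),o["contact_force"],o["gripper_width"])
b=e[2]-109
for lo,hi in((10,45),(45,75),(75,95)):print("barrel",cyl(X,e[:2],b+lo,b+hi,28))
X0=cloud("scene",np.load("scene0.npy"))
M=(X0[...,2]>14)&(X0[...,2]<30);P=X0[M];k=(abs(P[:,0]-498)<130)&(abs(P[:,1]-278)<130)
print("tray in scene",cv2.minAreaRect(P[k][:,:2].astype(np.float32)))
E
```

```text
8.85 [ 498.3829903  -231.37929617  274.91614074] [[ 1.    -0.001 -0.017]
 [ 0.017  0.001  1.   ]
 [-0.001 -1.     0.001]] [ 0.85547483  0.06388795 -2.39795349] 0.38298661192694117
barrel (array([ 496.98, -231.72]), 333, np.float64(0.95))
barrel (array([ 497.18, -231.74]), 307, np.float64(1.02))
barrel (array([ 497.91, -231.66]), 229, np.float64(1.14))
tray in scene ((498.3606262207031, 273.6069641113281), (200.10992431640625, 184.4810333251953), 77.35095977783203)
```

View pics/s4.png

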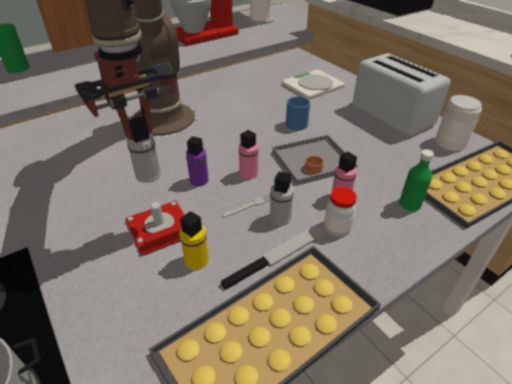

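Call:
jog_arm([
  {"xyz": [-2, 0, 30], "yaw": 0},
  {"xyz": [-4, 0, 55], "yaw": 0},
  {"xyz": [-4, 0, 58], "yaw": 0},
  {"xyz": [-4, 0, 58], "yaw": 0},
  {"xyz": [-4, 0, 58], "yaw": 0},
  {"xyz": [-4, 0, 58], "yaw": 0},
  {"xyz": [-4, 0, 58], "yaw": 0},
  {"xyz": [-4, 0, 55], "yaw": 0},
  {"xyz": [-3, 0, 50], "yaw": 0},
  {"xyz": [-1, 0, 30], "yaw": 0},
  {"xyz": [0, 0, 10], "yaw": 0},
  {"xyz": [0, 0, 0], "yaw": 0},
])

```text
time_s: 10.35
ee_pos: [455.7, 286.9, 274.4]
tcp_rot: [[1.0, -0.002, -0.017], [0.017, -0.002, 1.0], [-0.002, -1.0, -0.002]]
contact_force: [0.0, -0.3, -3.3]
gripper_width: 0.381
```

Call:
jog_arm([
  {"xyz": [0, 20, 0], "yaw": 0},
  {"xyz": [0, 0, 0], "yaw": 0},
])

```text
time_s: 10.6
ee_pos: [455.6, 285.2, 254.4]
tcp_rot: [[1.0, -0.003, -0.015], [0.015, -0.002, 1.0], [-0.003, -1.0, -0.002]]
contact_force: [0.0, -0.0, -3.1]
gripper_width: 0.388
```

Call:
jog_arm([
  {"xyz": [0, 30, 0], "yaw": 0},
  {"xyz": [0, 45, 0], "yaw": 0},
  {"xyz": [0, 35, 0], "yaw": 0},
  {"xyz": [0, 15, 0], "yaw": 0},
  {"xyz": [0, 5, 0], "yaw": 0},
  {"xyz": [0, 0, 0], "yaw": 0},
  {"xyz": [0, 0, 0], "yaw": 0},
])

```text
time_s: 11.48
ee_pos: [456.7, 288.2, 127.0]
tcp_rot: [[1.0, 0.002, -0.017], [0.017, 0.002, 1.0], [0.002, -1.0, 0.001]]
contact_force: [0.1, -0.2, -3.5]
gripper_width: 0.382
```

```bash
python3 - <<'E'
from h import *
p,d=r.snapshot("scene");X=cloud("scene",d);cv2.imwrite("pics/s5.png",cv2.resize(p[70:210,210:370,::-1],None,fx=4,fy=4))
o=r.get_obs();e=o["ee_pos"];print(o["time_s"],e,o["tcp_rot"].round(3),o["contact_force"],o["gripper_width"])
b=e[2]-109
for lo,hi in((15,45),(45,75),(75,95)):print("barrel",cyl(X,e[:2],b+lo,b+hi,28))
E
```

```text
11.525 [456.61922111 288.11948285 126.8580692 ] [[ 1.     0.001 -0.017]
 [ 0.017  0.001  1.   ]
 [ 0.001 -1.     0.001]] [ 0.27964473 -0.56436954 -3.62659585] 0.38701763573329656
barrel (array([453.33, 287.06]), 144, np.float64(1.57))
barrel (array([454.11, 286.92]), 147, np.float64(1.54))
barrel (array([453.92, 286.42]), 114, np.float64(1.78))
```

View pics/s5.png

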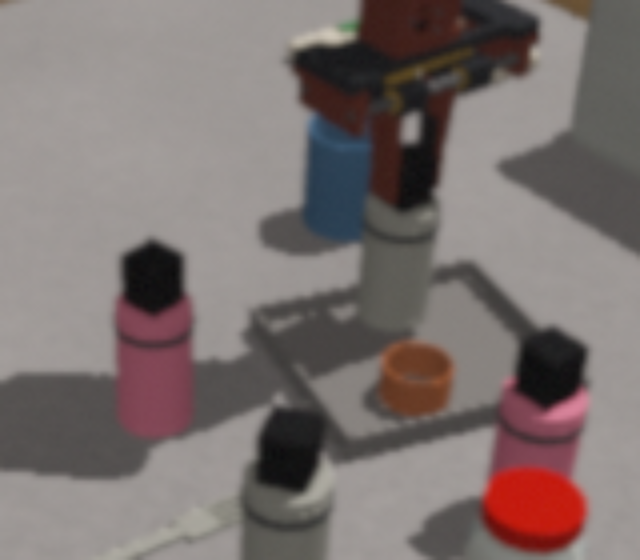

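The barrel hangs over the free half of the tray, behind the cutter at crop (415,380). Now set it down gently.

Call:
jog_arm([
  {"xyz": [0, 5, 0], "yaw": 0},
  {"xyz": [0, 4, 0], "yaw": 0},
  {"xyz": [0, 2, 0], "yaw": 0},
  {"xyz": [0, 1, 0], "yaw": 0},
  {"xyz": [0, 0, 0], "yaw": 0},
])

```text
time_s: 12.15
ee_pos: [456.0, 287.7, 113.6]
tcp_rot: [[1.0, -0.0, -0.017], [0.017, 0.0, 1.0], [-0.0, -1.0, 0.0]]
contact_force: [0.4, -0.4, -3.6]
gripper_width: 0.385
```

Call:
jog_arm([
  {"xyz": [0, 1, 0], "yaw": 0},
  {"xyz": [0, 0, 0], "yaw": 0},
])

```text
time_s: 12.4
ee_pos: [456.2, 287.8, 113.1]
tcp_rot: [[1.0, 0.0, -0.017], [0.017, 0.0, 1.0], [0.0, -1.0, 0.0]]
contact_force: [-0.5, 0.1, 0.9]
gripper_width: 0.384
```

Call:
jog_arm([
  {"xyz": [0, 0, 0], "yaw": 0},
  {"xyz": [0, 0, 0], "yaw": 0},
  {"xyz": [0, 0, 0], "yaw": 0},
  {"xyz": [0, 0, 0], "yaw": 0},
], grip=70)

```text
time_s: 12.9
ee_pos: [456.0, 287.8, 112.7]
tcp_rot: [[1.0, -0.0, -0.017], [0.017, 0.0, 1.0], [-0.0, -1.0, 0.0]]
contact_force: [-1.4, -0.3, 0.5]
gripper_width: 0.7
```

Call:
jog_arm([
  {"xyz": [0, -10, 0], "yaw": 0},
  {"xyz": [0, -30, 0], "yaw": 0},
  {"xyz": [0, -45, 0], "yaw": 0},
  {"xyz": [0, -25, 0], "yaw": 0},
  {"xyz": [0, 0, 0], "yaw": 0},
])

```text
time_s: 13.52
ee_pos: [457.1, 288.4, 225.3]
tcp_rot: [[1.0, 0.003, -0.017], [0.017, 0.003, 1.0], [0.004, -1.0, 0.003]]
contact_force: [1.4, 0.0, -0.8]
gripper_width: 0.698
```

```bash
python3 - <<'E'
from h import *
p,d=r.snapshot("scene");X=cloud("scene",d);cv2.imwrite("pics/s6.png",cv2.resize(p[70:210,210:370,::-1],None,fx=4,fy=4))
o=r.get_obs();e=o["ee_pos"];print(o["time_s"],e,o["tcp_rot"].round(3),o["contact_force"],o["gripper_width"],o["q"])
for lo,hi in((20,45),(45,75),(75,95)):print("barrel",cyl(X,[455,288],lo+4,hi+4,28))
print("g1",cyl(X,[642,39.6],10,90,28))
E
```

```text
13.575 [456.28979612 287.87270312 223.5694507 ] [[ 1.     0.001 -0.017]
 [ 0.017  0.001  1.   ]
 [ 0.001 -1.     0.001]] [ 0.07725934 -0.93795725 -0.41496794] 0.7017568200929963 [-45.1680309   14.9979225    9.51139724 103.96484123  -2.82305419
  61.15106561  56.35930719]
barrel (array([452.17, 286.92]), 110, np.float64(1.92))
barrel (array([452.56, 286.38]), 159, np.float64(1.61))
barrel (array([452.65, 286.22]), 104, np.float64(1.58))
g1 (array([642.62,  39.6 ]), 523, np.float64(1.08))
```

View pics/s6.png

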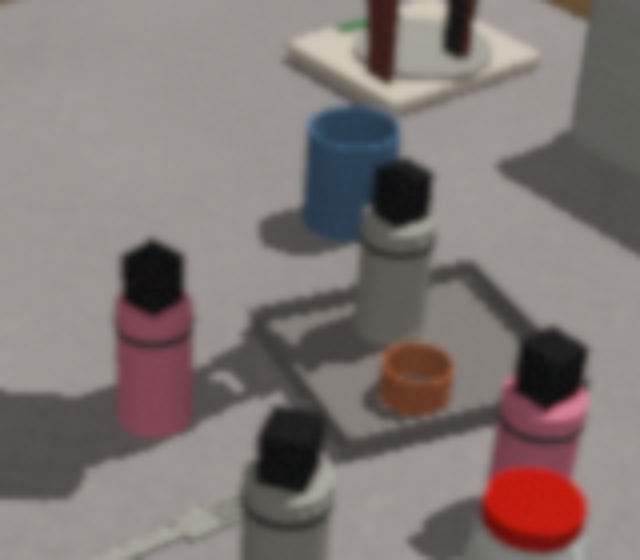

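The barrel stands upright on the tray floor with the cutter untouched. Now I'll go to the second grey barrel at (642,39.5).

Call:
jog_arm([
  {"xyz": [15, 0, -20], "yaw": 0},
  {"xyz": [31, 0, -44], "yaw": 0},
  {"xyz": [31, 0, -44], "yaw": 0},
  {"xyz": [31, 0, -44], "yaw": 0},
  {"xyz": [31, 0, -44], "yaw": 0},
  {"xyz": [27, 0, -36], "yaw": 0},
  {"xyz": [15, 0, -20], "yaw": 9.5},
  {"xyz": [0, 0, 0], "yaw": 9.5},
  {"xyz": [0, 0, 0], "yaw": 9.5},
  {"xyz": [0, 0, 0], "yaw": 9.5},
  {"xyz": [0, 0, 0], "yaw": 9.5},
  {"xyz": [0, 0, 0], "yaw": 9.5},
])

```text
time_s: 15.08
ee_pos: [640.5, 38.7, 220.9]
tcp_rot: [[0.554, -0.003, 0.832], [-0.832, -0.001, 0.554], [-0.001, -1.0, -0.002]]
contact_force: [-0.1, -0.7, 0.4]
gripper_width: 0.697
```

Call:
jog_arm([
  {"xyz": [0, 0, 0], "yaw": 0},
])

```text
time_s: 15.2
ee_pos: [640.6, 38.9, 221.2]
tcp_rot: [[0.56, -0.002, 0.829], [-0.829, -0.001, 0.56], [-0.001, -1.0, -0.002]]
contact_force: [-0.1, -0.3, -0.4]
gripper_width: 0.7
```

Call:
jog_arm([
  {"xyz": [0.3, 30, 1.5], "yaw": 0},
  {"xyz": [0, 45, 0], "yaw": 0},
  {"xyz": [0, 28, 0], "yaw": 0},
  {"xyz": [0, 9, 0], "yaw": 0},
  {"xyz": [0, 0, 0], "yaw": 0},
])

```text
time_s: 15.82
ee_pos: [642.6, 39.2, 110.4]
tcp_rot: [[0.56, -0.001, 0.828], [-0.828, -0.0, 0.56], [-0.0, -1.0, -0.001]]
contact_force: [0.3, 0.5, -0.4]
gripper_width: 0.702
```

Call:
jog_arm([
  {"xyz": [0, 0, 0], "yaw": 0},
  {"xyz": [0, 0, 0], "yaw": 0},
  {"xyz": [0, 0, 0], "yaw": 0},
  {"xyz": [0, 0, 0], "yaw": 0},
  {"xyz": [0, 0, 0], "yaw": 0},
], grip=25, grip_force=25)

```text
time_s: 16.45
ee_pos: [643.0, 39.5, 111.3]
tcp_rot: [[0.559, 0.001, 0.829], [-0.829, 0.0, 0.559], [0.0, -1.0, 0.001]]
contact_force: [-1.6, -0.7, 5.7]
gripper_width: 0.389
```

Call:
jog_arm([
  {"xyz": [0, -20, 0], "yaw": 0},
  {"xyz": [0, -45, 0], "yaw": 0},
  {"xyz": [0, -38, 0], "yaw": 0},
  {"xyz": [10, -4, -18], "yaw": 0},
  {"xyz": [22, 0, -42], "yaw": 0},
  {"xyz": [26, 0, -49], "yaw": 0},
  {"xyz": [26, 0, -49], "yaw": 0},
  {"xyz": [26, 0, -49], "yaw": 0},
  {"xyz": [20, 0, -38], "yaw": 0},
  {"xyz": [14, 0, -26], "yaw": 0},
  {"xyz": [0, 0, 0], "yaw": 0},
  {"xyz": [0, 0, 0], "yaw": 0},
])

```text
time_s: 17.95
ee_pos: [497.6, -231.1, 216.8]
tcp_rot: [[0.559, -0.001, 0.829], [-0.829, 0.001, 0.559], [-0.002, -1.0, -0.001]]
contact_force: [0.7, 0.1, -3.8]
gripper_width: 0.39
```

```bash
python3 - <<'E'
from h import *
p,d=r.snapshot("scene");X=cloud("scene",d);cv2.imwrite("pics/s7.png",cv2.resize(p[90:290,90:290,::-1],None,fx=3,fy=3))
o=r.get_obs();e=o["ee_pos"];R=o["tcp_rot"];print(o["time_s"],e,R.round(3),o["contact_force"],o["gripper_width"])
b=e[2]-110.5
for lo,hi in((10,45),(45,75),(75,95)):print("barrel",cyl(X,e[:2],b+lo,b+hi,28))
c=cyl(X,e[:2],b+10,b+90,28)[0];print(c)
D=np.array([*(np.array([498.6,-231.9])-c),0]);print("tool shift",(R.T@D).round(2))
E
```

```text
18.0 [ 498.13664561 -230.58353966  216.92227168] [[ 0.56  -0.001  0.829]
 [-0.829  0.001  0.56 ]
 [-0.002 -1.    -0.   ]] [-0.67958153  0.48167353 -3.18144585] 0.3840320060685369
barrel (array([ 497.14, -231.82]), 290, np.float64(1.02))
barrel (array([ 497.1 , -231.55]), 279, np.float64(0.96))
barrel (array([ 497.45, -231.71]), 198, np.float64(1.11))
[ 497.23 -231.69]
tool shift [ 0.94 -0.    1.02]
```

View pics/s7.png

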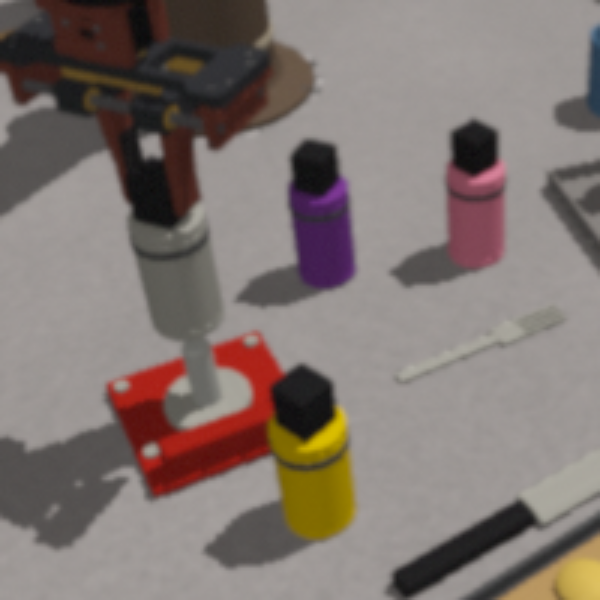

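The second barrel is in the gripper, just above the post. The fit says to shift about (+0.9, 0, +1.0) in tool axes. Lower it.

Call:
jog_arm([
  {"xyz": [0.9, 8, 1.0], "yaw": 0},
  {"xyz": [0, 8, 0], "yaw": 0},
  {"xyz": [0, 5, 0], "yaw": 0},
  {"xyz": [0, 4, 0], "yaw": 0},
  {"xyz": [0, 3, 0], "yaw": 0},
  {"xyz": [0, 3, 0], "yaw": 0},
  {"xyz": [0, 0, 0], "yaw": 0},
])

```text
time_s: 18.88
ee_pos: [499.7, -231.6, 186.4]
tcp_rot: [[0.559, -0.0, 0.829], [-0.829, 0.0, 0.559], [-0.0, -1.0, -0.0]]
contact_force: [-0.2, 0.1, -4.5]
gripper_width: 0.383
```

Call:
jog_arm([
  {"xyz": [0, 3, 0], "yaw": 0},
  {"xyz": [0, 4, 0], "yaw": 0},
  {"xyz": [0, 4, 0], "yaw": 0},
  {"xyz": [0, 4, 0], "yaw": 0},
  {"xyz": [0, 0, 0], "yaw": 0},
])

```text
time_s: 19.5
ee_pos: [499.6, -231.6, 171.2]
tcp_rot: [[0.559, -0.001, 0.829], [-0.829, 0.0, 0.559], [-0.001, -1.0, -0.0]]
contact_force: [0.5, 0.3, -3.8]
gripper_width: 0.386
```

Bottom is at about 61 mm with no contact. Continue past the depth where the first barrel stopped.

Call:
jog_arm([
  {"xyz": [0, 3, 0], "yaw": 0},
  {"xyz": [0, 2, 0], "yaw": 0},
  {"xyz": [0, 2, 0], "yaw": 0},
  {"xyz": [0, 2, 0], "yaw": 0},
  {"xyz": [0, 2, 0], "yaw": 0},
  {"xyz": [0, 0, 0], "yaw": 0},
])

```text
time_s: 20.25
ee_pos: [499.7, -231.6, 160.5]
tcp_rot: [[0.559, -0.0, 0.829], [-0.829, 0.0, 0.559], [-0.0, -1.0, -0.0]]
contact_force: [0.1, -0.5, -3.2]
gripper_width: 0.388
```

Call:
jog_arm([
  {"xyz": [0, 2, 0], "yaw": 0},
  {"xyz": [0, 2, 0], "yaw": 0},
  {"xyz": [0, 2, 0], "yaw": 0},
  {"xyz": [0, 0, 0], "yaw": 0},
])

```text
time_s: 20.75
ee_pos: [499.7, -231.6, 154.4]
tcp_rot: [[0.559, -0.0, 0.829], [-0.829, 0.0, 0.559], [-0.0, -1.0, -0.0]]
contact_force: [1.4, 0.6, -2.8]
gripper_width: 0.384
```

Past the obstruction depth with no resistance. Lower the rest.

Call:
jog_arm([
  {"xyz": [0, 3, 0], "yaw": 0},
  {"xyz": [0, 4, 0], "yaw": 0},
  {"xyz": [0, 4, 0], "yaw": 0},
  {"xyz": [0, 3, 0], "yaw": 0},
  {"xyz": [0, 0, 0], "yaw": 0},
])

```text
time_s: 21.38
ee_pos: [499.6, -231.6, 140.3]
tcp_rot: [[0.559, -0.001, 0.829], [-0.829, 0.0, 0.559], [-0.001, -1.0, -0.0]]
contact_force: [-0.6, 0.1, -3.6]
gripper_width: 0.384
```

Call:
jog_arm([
  {"xyz": [0, 3, 0], "yaw": 0},
  {"xyz": [0, 2, 0], "yaw": 0},
  {"xyz": [0, 1, 0], "yaw": 0},
  {"xyz": [0, 1, 0], "yaw": 0},
  {"xyz": [0, 0, 0], "yaw": 0},
])

```text
time_s: 22.0
ee_pos: [499.8, -231.6, 133.6]
tcp_rot: [[0.559, -0.0, 0.829], [-0.829, 0.0, 0.559], [-0.0, -1.0, -0.0]]
contact_force: [0.3, -0.7, -3.4]
gripper_width: 0.388
```

Call:
jog_arm([
  {"xyz": [0, 1, 0], "yaw": 0},
  {"xyz": [0, 1, 0], "yaw": 0},
  {"xyz": [0, 0.5, 0], "yaw": 0},
  {"xyz": [0, 0, 0], "yaw": 0},
])

```text
time_s: 22.5
ee_pos: [499.8, -231.7, 131.3]
tcp_rot: [[0.559, 0.0, 0.829], [-0.829, 0.0, 0.559], [-0.0, -1.0, 0.0]]
contact_force: [-1.5, 0.1, -0.2]
gripper_width: 0.39
```

Call:
jog_arm([
  {"xyz": [0, 0.7, 0], "yaw": 0},
  {"xyz": [0, 0, 0], "yaw": 0},
])

```text
time_s: 22.75
ee_pos: [499.9, -231.9, 131.3]
tcp_rot: [[0.559, 0.001, 0.829], [-0.829, 0.0, 0.559], [0.0, -1.0, 0.001]]
contact_force: [-3.5, -0.1, 7.9]
gripper_width: 0.382
```

Contact comes right at the home height: 131.3 against 111.3 + 20. Release and retreat.

Call:
jog_arm([
  {"xyz": [0, 0, 0], "yaw": 0},
  {"xyz": [0, 0, 0], "yaw": 0},
  {"xyz": [0, 0, 0], "yaw": 0},
  {"xyz": [0, 0, 0], "yaw": 0},
], grip=70)

```text
time_s: 23.25
ee_pos: [499.8, -231.6, 130.3]
tcp_rot: [[0.559, -0.0, 0.829], [-0.829, 0.0, 0.559], [-0.0, -1.0, -0.0]]
contact_force: [0.2, -0.2, 0.2]
gripper_width: 0.699
```

Call:
jog_arm([
  {"xyz": [0, -8, 0], "yaw": 0},
  {"xyz": [0, -25, 0], "yaw": 0},
  {"xyz": [0, -45, 0], "yaw": 0},
  {"xyz": [0, -45, 0], "yaw": 0},
  {"xyz": [-30, -20, 0], "yaw": 0},
  {"xyz": [-50, 0, 0], "yaw": 0},
  {"xyz": [-50, 0, 0], "yaw": 0},
  {"xyz": [-30, 0, 0], "yaw": 0},
  {"xyz": [0, 0, 0], "yaw": 0},
  {"xyz": [0, 0, 0], "yaw": 0},
])

```text
time_s: 24.5
ee_pos: [410.9, -99.6, 274.0]
tcp_rot: [[0.559, 0.001, 0.829], [-0.829, 0.0, 0.559], [0.001, -1.0, 0.001]]
contact_force: [0.1, -0.1, -0.1]
gripper_width: 0.702
```

```bash
python3 - <<'E'
from h import *
p,d=r.snapshot("scene");X=cloud("scene",d);cv2.imwrite("pics/s8.png",p[:,:,::-1])
p2,d2=r.snapshot("top");Y=cloud("top",d2);cv2.imwrite("pics/t8.png",p2[:,:,::-1])
o=r.get_obs();print(o["time_s"],o["ee_pos"],o["contact_force"])
for lo,hi in((10,45),(45,75),(75,95)):print("press",cyl(X,[498,-231],20+lo,20+hi,28),"tray",cyl(X,[455,288],4+lo+8,4+hi,28))
for n,c,h in(("press",(498,-231),160),("tray",(455,288),144)):
    P=Y.reshape(-1,3);k=(np.hypot(*(P[:,:2]-c).T)<26)&(abs(P[:,2]-h)<15);S=P[k];print(n,"grip top z",np.median(S[:,2]),S.mean(0))
E
```

```text
24.6 [410.87441402 -99.93702824 273.63422066] [ 0.51604612 -0.10272435  0.10339896]
press (array([ 499.29, -232.41]), 249, np.float64(0.95)) tray (array([453.06, 287.5 ]), 122, np.float64(1.87))
press (array([ 499.35, -232.3 ]), 231, np.float64(0.95)) tray (array([452.54, 286.59]), 112, np.float64(1.58))
press (array([ 499.54, -232.54]), 160, np.float64(1.18)) tray (array([452.79, 286.4 ]), 70, np.float64(1.77))
press grip top z 158.680696730742 [ 499.08053037 -229.94009378  158.19702871]
tray grip top z 142.9903033867874 [452.77956278 288.84217632 142.70310742]
```

View pics/s8.png

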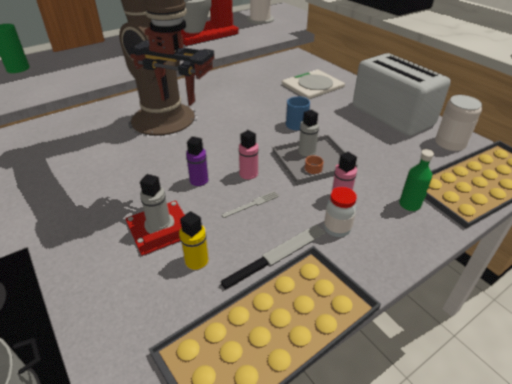

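View pics/t8.png

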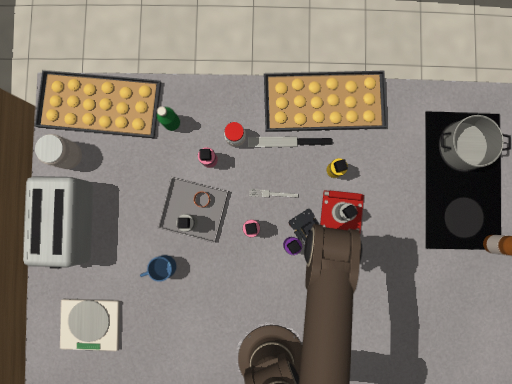

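Both pictures show one grey barrel home on the press: scene (155,205), top (347,211). The other stands in the tray's free half: scene (309,130), top (184,222). Nothing else has moved and the gripper is clear.

```bash
python3 -c "
from station import r
print(r.job_done())"
```

```text
the job is handed in; nothing more can be done
None
```

The job is done and handed in at about 25 s of the 67 s allowed. The barrel that fits is home on the press post, and the other stands upright in the grey tray.

- **First barrel tried (start about 481, −20):** it stopped about 34 mm above the flange with roughly 20 N building up. I backed off and stood it in the free −x half of the tray.
- **Second barrel tried (start about 642, 39):** it slid freely down the post and touched the flange at the expected height, with at most 8 N. I released it there.

**Last checks:**
- **Heights:** the grip tops read 158.7 mm on the press and 143.0 mm in the tray. The expected readings are 159 and 143, since this camera reads about 1 mm low.
- **Upright:** the axis fit on the press barrel shows it upright. The tray barrel's fit is noisier, to about 1 mm, but also upright.
- **Other things:** the last pictures show the cutter and the other kitchen things where they were, and the gripper clear of everything.
- **Disagreement:** the two cameras put the post about 1.5 mm apart in y. I lined up by the scene camera, and both barrels went over the post tip without contact.

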